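# Set the goldsmith's bench timer to ten minutes

## Robot

A 7-joint arm with a two-finger parallel gripper is mounted at the origin on the work surface. World frame = base frame: x ahead of the robot, y to its left, z up, the work surface at z = 0. Lengths are in m, angles in rad, forces in N, time in s.
With the tool pointing down it reaches from about 0.4 to 0.85 m from the base axis. Payload 10.4 kg.
Tool frame: the origin (TCP) lies at the very end of the fingers, on their centre line; the grasp point (between the pads) lies 19 mm behind it; z points along the fingers, y is the line along which they close (so a half turn about z gives the same grasp; the last joint's range is limited). The gripper opens to 87 mm and grips with 3 to 60 N. Pads are 19 mm wide; open, the fingers measure 117 mm over their backs; the gripper's body (75 mm by 190 mm) begins 51 mm behind the grasp point.
Start: joints at [1.233, 0.332, -0.065, 1.46, 0.022, 1.35, -0.088], TCP at [0.194, -0.594, 0.223] pointing down, gripper open.
Joint ranges: [-2.6, 2.6], [-0.5, 2.12], [-1.47, 1.34], [0.16, 2.42], [-1.27, 4.41], [0.06, 2.06], [-2.6, 2.6]. Speed limits (rad/s): [2.22, 2.22, 2.79, 2.79, 3.14, 3.14, 3.14].

## Interface

Orientations are given as a unit quaternion [x, y, z, w].
In Python, from bench import * gives the robot as it stands.
- The arm moves only by the tool step_arm, never from a script. Its arguments are lists of equal length, an entry for each row: "delta_pos": the shift along the world's x, y, z in units of 25 mm (1.0 is 25 mm), a list of three; "turn": the turn about the world's z in units of 0.12 rad (1.0 is 0.12 rad). In form: {"delta_pos": [[tx, ty, tz], ...], "turn": [turn, ...]}. A call has 1 to 12 rows; each row shifts and turns the commanded pose from where the row before left it; what a row does not reach is not made up. A row lasts 1/10 s, in which the tool goes at most 50 mm and 8.59 degrees, less where a joint would pass 70% of its speed; a pose out of reach is approached as far as the arm can. A call with a number of a shift or a turn outside -1 to 1 is refused whole. A call with a gripper value outside its range is refused whole. "grip" is the closure, from 0 (fully open) to 1 (shut), set as the call begins (left out, the last holds). The fingers move at their own pace and stop on an object; "newtons" is the grip in N (left out, the last holds). Time passes only in rows, so rows that do not move let the fingers close. It gives the time, the measured TCP pose, the force, the opening and the grip force at its end, in the units of the state.
- read_state(): the state, without advancing time (a new reading comes with each control period).
- camera(name): name is "scene" or "top" or "wrist"; returns a dict with "image" (400x640x3 uint8, red, green, blue), "z_map" (400x640 float32, m along the optical axis (not along the pixel's ray), 0 where there is no reading), "mtx" (3x3 intrinsics, pixels), "view" (4x4, takes a point from world to camera coordinates). Camera axes: x right, y up, looking along -z (the intrinsics and any distortion apply to the point x, -y, -z); pixel columns grow to the right and rows downward; lengths in m; the calibration is good to about 2 mm. A picture is of the moment at which its call begins.
- close_job(): hands the job in; it is judged then, once.
The state is a dict: "time": time; "joint_positions": joint angles; "joint_vel": joint speeds; "joint_torque": joint torques, N m; "ee_pos": TCP position; "eef_rot": TCP orientation; "ft_force": force on the tool from outside, world axes, zero at the start; "torque": the same for the moment, N m; "width": finger opening in m; "grip_force": force on a finger pad.
Only numpy, scipy, OpenCV 4.12 (cv2) and the standard library are available. Lean on these libraries where they do the work, as an engineer would, in place of code of your own. Each camera call takes 0.05 s, during which the arm holds its last target. There are 200 camera calls.

## Task

Wind the bench timer's dial clockwise past its top mark (15 minutes), then turn it back down and leave it set at 10 minutes. The case is light and slips round on its block unless the sprung dial is kept pressed down while it turns, so press it firmly (some 15 to 20 N, not over 25 N), and do not crank it against the end stop. Leave the timer released and standing square on its soldering block where it stood, and do not disturb the things around it.

Things in the scene. Friction and masses are not known exactly. Their poses are not given: they have to be found in the camera images.
- block: soldering block fixed to the bench: flat pale grey slab 170 x 170 x 25 mm high; origin at the centre of its underside, on the bench
- timer: loose round white bench timer standing on the block: case 112 mm across, 34 mm high, about 0.4 kg, on a rubber foot 70 mm across and 4 mm high under its middle. Origin at the centre of its underside, z up, x and y within 0.1 rad of the block's at the start
- top_mark (a point): the 15-minute top mark on the case's top: a long black tick with a cross bar at its outer end; this point is 45 mm from the dial's axis. 16 ticks run from 0 (in the case's -x direction) clockwise seen from above to this one, 0.16 rad (9.2 degrees) per minute, 38 to 52 mm from the axis; those at 0, 5, 10 and 15 minutes are longer
- dial_grip (a point): middle of the dial's bar grip, on its axis, 61 mm above the case's underside at rest; a stiff spring lets the dial sink up to 2 mm when pressed. Dial: grey disc 68 mm across, 6 mm thick, its top face 14 mm below this point, with a bar 14 mm wide, 26 mm high, centred on this point, about 60 mm long, to be gripped with about 50 N. Turning axes: x along the bar, y across; the black-lined pointed end, -x, shows the minutes
- dial (a joint): turn of the dial on the case, rad, growing clockwise seen from above: 0 at the 0 tick, 0.16 per minute, 1.60 at 10 minutes, 2.40 at the top mark, hard end stop at 2.70. Winding up takes 0.13 to 0.18 N m, going back less; it stays where left. An unpressed case cannot hold this and twists along; it holds when the dial is pressed down with about 14 to 20 N; over 25 N harms it
- jar: loose white plastic screw-top jar, 72 mm across, 90 mm high; bystander, origin at the centre of its underside
- stand: loose dark steel stepped stand, 70 mm across, 40 mm high; bystander, origin at the centre of its underside
- offcut: loose wooden offcut 70 x 50 x 35 mm high; bystander, origin at the centre of its underside
There are look-alikes about, which are no part of the job. What is shaped like the timer but purple is not meant.

How it is judged:
By the outcome, as a careful person would: the job done as asked, in the order asked, and still so for the second after the job is handed in, with the robot touching nothing.
It also fails if it takes over 64 s, if anything falls off the work surface, if the arm or the gripper's body presses on something with over 40 N, if the wrist force passes 120 N, or if a joint passes its speed limit or range.

## Working session

There is one attempt and no reset: what is moved stays moved. The work goes in short steps, Python scripts to look and compute and a tool call to move; the robot and the scene stay as the last step left them, time stands still between calls to the robot, and variables do not carry over. Pictures are saved under pics/ and viewed, at most 10 in all, crops included, and the job is handed in when it is done.

Besides the shell and the picture viewer there is one more tool, called after "Request:" as name(argument=value, ...) on one line, values as JSON. step_arm: Moves the arm, as the interface text tells. Shifts and turns lie within -1 to 1; 1 stands for 25 mm of shift or 0.12 rad of turn. Its arguments: {"type":"object","properties":{"delta_pos":{"type":"array"},"turn":{"type":"array"},"grip":{"type":"number"},"newtons":{"type":"number"}},"required":["delta_pos","turn"]}

```bash
mkdir -p pics; python3 - <<'E'
from bench import *
import cv2,numpy as np
for n in("top","scene"):
    c=camera(n); cv2.imwrite(f"pics/{n}0.png",c["image"][:,:,::-1]); np.savez(f"{n}0.npz",**c)
s=read_state(); print(s)
E
```

```text
{'time': 0.1, 'joint_positions': array([ 1.2333747 ,  0.33280636, -0.06467597,  1.46082269,  0.02163571,
        1.3498846 , -0.08851821]), 'joint_vel': array([-6.80130329e-04, -8.42454641e-04, -3.83907738e-04, -3.85395429e-03,
       -1.49398867e-05, -8.51917634e-04, -2.63742062e-04]), 'joint_torque': array([ 2.08134181e-03, -6.24550867e+01,  2.51723255e-02, -3.90715599e+01,
       -6.14098250e-02,  3.65737639e-02,  1.02298287e-05]), 'ee_pos': array([ 0.19340135, -0.59398252,  0.22185143]), 'eef_rot': array([ 9.87637437e-01,  1.56754326e-01, -1.43163623e-04, -5.95525218e-04]), 'ft_force': array([-0.61198107, -0.45035877,  0.71683377]), 'torque': array([-0.0043796 ,  0.00084235,  0.00352743]), 'grip_force': 0.0, 'width': 0.08682221285289286}
```

View pics/top0.png

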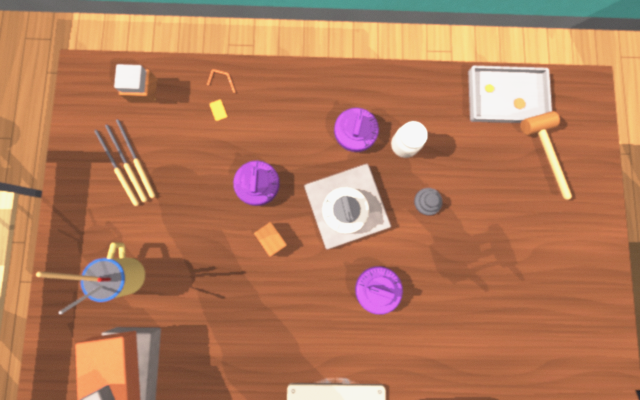

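View pics/scene0.png

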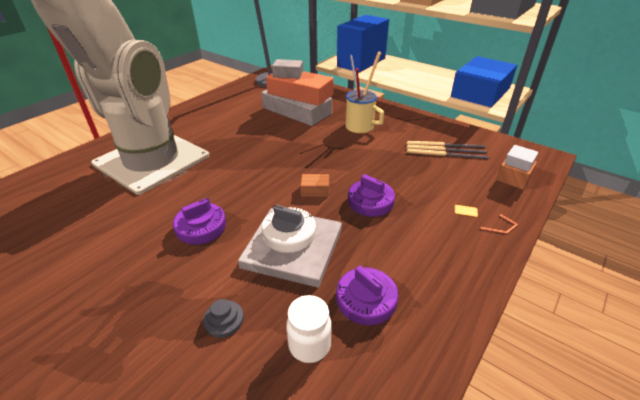

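The white timer is on the grey block at top-view (346,210), and at (289,230) in the scene view. It could be confused with the purple look-alikes at top (356,130), (257,183) and (380,290), the jar at (409,139) and the stand at (429,201). I choose the white one on the block, and will check it in a close crop.

```bash
cat > h.py <<'E'
import numpy as np,cv2
def world(c,u,v,z=None):
    K,V=c["mtx"],c["view"]; Vi=np.linalg.inv(V)
    r=np.array([(u-K[0,2])/K[0,0],-(v-K[1,2])/K[1,1],-1.])
    if z is None: return (Vi@np.r_[r*c["z_map"][int(round(v)),int(round(u))],1])[:3]
    d=Vi[:3,:3]@r; o=Vi[:3,3]; return o+d*(z-o[2])/d[2]
def proj(c,p):
    q=c["view"]@np.r_[p,1]; K=c["mtx"]
    return K[0,0]*q[0]/-q[2]+K[0,2], K[1,1]*-q[1]/-q[2]+K[1,2]
def rectify(c,cx,cy,z,half=.1,px=600):
    "top-down orthographic map of plane z: col=+x right, row up=+y"
    dst=np.float32([[0,0],[px,0],[px,px],[0,px]])
    w=[(cx-half,cy+half),(cx+half,cy+half),(cx+half,cy-half),(cx-half,cy-half)]
    src=np.float32([proj(c,[a,b,z]) for a,b in w])
    return cv2.warpPerspective(c["image"][:,:,::-1].copy(),cv2.getPerspectiveTransform(src,dst),(px,px),flags=cv2.INTER_CUBIC)
E
python3 - <<'E'
from h import *
t=dict(np.load("top0.npz"))
print(t["mtx"],np.linalg.inv(t["view"])[:3,3].round(3))
for n,u,v in[("timer",346,210),("stand",429,201),("jar",409,139),("off",270,240),("p1",356,130),("p2",257,183),("p3",380,290)]: print(n,world(t,u,v).round(3))
for u,v in [(305,184),(368,165),(391,213),(328,248)]: print("corner",world(t,u,v,.025).round(3))
# white case
P=np.array([[world(t,u,v) for u in range(300,395)] for v in range(160,250)])
h=P[...,2]; m=(h>.055)&(h<.072); print("case top",P[m].mean(0),m.sum(),P[m].min(0),P[m].max(0))
m=(h>.072)&(h<.12)
print("dial",P[m].mean(0),m.sum()); m=h>.085;print("bar",P[m].mean(0),m.sum(),h.max())
q=P[m][:,:2]; w,V=np.linalg.eigh(np.cov(q.T)); print(w**.5,V[:,1])
cc=P[(h>.055)][:,:2].mean(0)
cv2.imwrite("pics/crop.png",np.hstack([cv2.resize(t["image"][160:260,295:395,::-1],(400,400),interpolation=2),rectify(t,cc[0],cc[1],.063,.08,400)]))
E
```

```text
[[365.07549247   0.         323.94100652]
 [  0.         365.07549247 196.28584985]
 [  0.           0.           1.        ]] [0.442 0.057 0.927]
timer [ 0.524 -0.012  0.098]
stand [ 0.557 -0.221  0.041]
jar [ 0.698 -0.161  0.091]
off [0.454 0.166 0.032]
p1 [ 0.723 -0.036  0.072]
p2 [0.591 0.201 0.047]
p3 [ 0.345 -0.094  0.073]
corner [0.595 0.085 0.025]
corner [ 0.647 -0.073  0.025]
corner [ 0.527 -0.13   0.025]
corner [0.437 0.025 0.025]
case top [ 0.52775594 -0.01222298  0.06113081] 1258 [ 0.47570567 -0.06837599  0.05500125] [0.5845776  0.04206892 0.07199587]
dial [ 0.5284513  -0.01301277  0.08382322] 369
bar [ 0.51713027 -0.00358423  0.20858759] 186 0.926770874697933
[0.0124676  0.03934824] [-0.82538997  0.56456302]
```

View pics/crop.png

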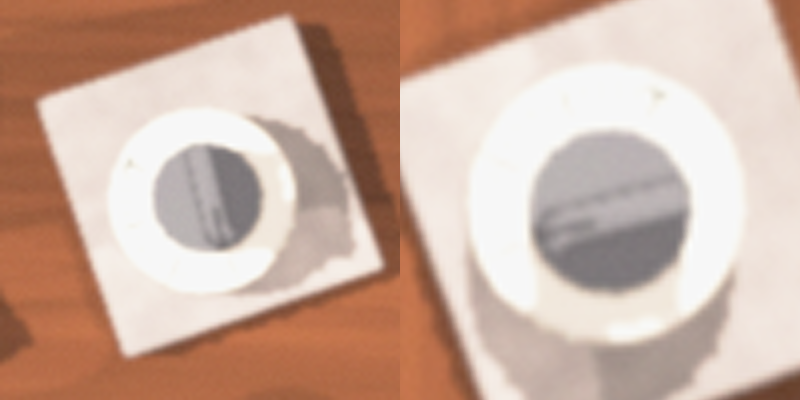

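The crop confirms it: white case, grey dial, pointer towards the left-lower end at about crop (548,235), and the 15-minute cross-bar tick at about crop (658,97). I'll move above it now, with the tool yaw going to about 200° so that joint 7 has range for the clockwise wind.

Request:
step_arm(delta_pos=[[0.3, 0.8, 0], [0.3, 0.8, 0], [0.4, 0.9, 0], [0.5, 0.9, 0], [0.5, 0.9, 0], [0.5, 0.9, 0], [0.5, 0.9, 0], [0.5, 0.9, 0], [0.5, 0.9, 0], [0.5, 0.9, 0], [0.5, 0.9, 0], [0.5, 0.9, 0]], turn=[1, 1, 1, 1, 1, 1, 1, 1, 1, 1, 1, 1], grip=0, newtons=50)

```text
time: 1.3
ee_pos: [0.3313, -0.3282, 0.2223]
eef_rot: [0.637, 0.771, 0.0, -0.0]
ft_force: [0.9, -0.5, 0.6]
width: 0.087
grip_force: 0.0
```

Request:
step_arm(delta_pos=[[0.5, 0.9, 0], [0.5, 0.9, 0], [0.5, 0.9, 0], [0.5, 0.9, 0], [0.5, 0.9, 0], [0.5, 0.9, 0], [0.5, 0.9, 0], [0.5, 0.9, 0], [0.5, 0.9, 0], [0.5, 0.9, 0], [0.5, 0.9, 0], [0.5, 0.9, 0]], turn=[1, 1, 1, 1, 1, 1, 1, 1, 1, 1, 1, 1])

```text
time: 2.5
ee_pos: [0.4812, -0.0584, 0.2224]
eef_rot: [-0.029, 1.0, 0.0, -0.0]
ft_force: [-0.1, 0.0, 0.2]
width: 0.0872
grip_force: 0.0
```

Request:
step_arm(delta_pos=[[0.5, 0.9, 0], [0.5, 0.9, 0], [0.5, 0, 0], [0, 0, 0], [0, 0, 0]], turn=[1, 1, 0.5, 0, 0])

```text
time: 3.0
ee_pos: [0.5181, -0.0146, 0.2222]
eef_rot: [-0.175, 0.985, 0.0, -0.001]
ft_force: [0.3, 0.7, 0.1]
width: 0.0874
grip_force: 0.0
```

```bash
python3 - <<'E'
from bench import *
from h import *
c=camera("wrist"); np.savez("w1.npz",**c)
print(np.linalg.inv(c["view"])[:3].round(3))
s=read_state();print(s["joint_positions"].round(3),s["ee_pos"],s["time"],s["ft_force"])
r=rectify(c,.527,-.012,.063,.08,600)
cv2.imwrite("pics/w1.png",cv2.resize(np.hstack([c["image"][:,:,::-1],cv2.resize(r,(400,400))]),(800,308)))
cv2.imwrite("pics/w1r.png",r)
E
```

```text
[[-0.344 -0.894 -0.286  0.438]
 [ 0.939 -0.327 -0.106 -0.045]
 [ 0.001 -0.305  0.952  0.385]]
[ 0.647  0.168 -0.775  1.707  0.121  1.317  1.771] [ 0.51798082 -0.01477604  0.22227813] 3.05 [ 0.0833846  -0.93522951  0.22228439]
```

View pics/w1.png

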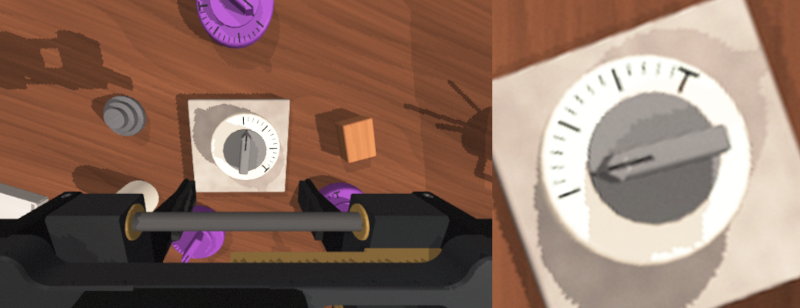

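The wrist view shows the timer at about (245,147). In the rectified view the 0 tick is at (568,192), 5 at (568,127), 10 at (617,78) and the 15 mark at (686,78). The pointer sits near 2 minutes. Next I'll measure this precisely.

```bash
cat >> h.py <<'E'
def cloud(c):
    K=c["mtx"];Z=c["z_map"];v,u=np.mgrid[:400,:640]
    p=np.stack([(u-K[0,2])/K[0,0]*Z,-(v-K[1,2])/K[1,1]*Z,-Z,np.ones_like(Z)],-1)@np.linalg.inv(c["view"]).T
    return p[...,:3]
def measure(c,g=(.527,-.012),zt=.063,barlo=.09,pr=True):
    P=cloud(c); d=np.hypot(P[...,0]-g[0],P[...,1]-g[1]); h=P[...,2]; ok=c["z_map"]>0
    rng=ok&(d<.055); hh=np.histogram(h[rng],np.arange(.02,.12,.002))
    if pr: print({round(float(b),3):int(n) for n,b in zip(*hh) if n>15})
    # case circle: bright pixels on plane zt
    half,px=.08,640; im=rectify(c,*g,zt,half,px).astype(np.float32)
    W=lambda x,y:np.array([g[0]-half+2*half*(x)/px,g[1]+half-2*half*(y)/px])
    # dial yaw from bar top
    m=ok&(d<.035)&(h>barlo)&(h<.11); q=P[m][:,:2]; mid=(q.min(0)+q.max(0))/2
    w,V=np.linalg.eigh(np.cov(q.T)); ax=np.degrees(np.arctan2(V[1,1],V[0,1]))%180
    cen,wh,an=cv2.minAreaRect((q*1000).astype(np.float32))
    if pr: print("bar mean",q.mean(0).round(4),"rect",np.round(cen,1),np.round(wh,1),"axis deg",ax.round(2),"n",m.sum())
    return im,W,ax,np.array(cen)/1000
def caseyaw(im,c0,g,half=.08,px=640):
    # search centre and yaw maximising tick contrast (16 ticks)
    gr=im.mean(2); from scipy.ndimage import map_coordinates as mc
    best=(-1e9,)
    r=np.linspace(.041,.049,9)
    def score(cx,cy,yaw):
        def val(off):
            k=np.arange(16)+off; a=np.pi-.16*k+yaw
            x=cx+np.outer(r,np.cos(a)); y=cy+np.outer(r,np.sin(a))
            return mc(gr,[(g[1]+half-y)*px/(2*half),(x-g[0]+half)*px/(2*half)],order=1)
        on=val(0).mean(); off=(val(.5).mean()+val(-.5).mean())/2
        lng=val(0); 
        L=[0,5,10,15]; S=[i for i in range(16) if i not in L]
        return off-on+.5*(lng[:,S].mean()-lng[:,L].mean())
    from scipy.optimize import brute,fmin
    f=lambda p:-score(c0[0]+p[0]/1000,c0[1]+p[1]/1000,p[2]/100)
    p=brute(f,(slice(-4,4.1,1),slice(-4,4.1,1),slice(20,60,1)),finish=fmin)
    return c0+p[:2]/1000,p[2]/100,-f(p)
E
python3 - <<'E'
from h import *
c=dict(np.load("w1.npz")); g=(.527,-.012)
im,W,ax,cen=measure(c,g)
for z in(.063,):
    im=rectify(c,*g,z,.08,640).astype(np.float32)
    ce,yaw,s=caseyaw(im,np.array(g),g); print(z,ce,np.degrees(yaw),s)
    print("dial rad",(np.pi+yaw-np.radians(ax+180)),)
    cv2.circle(im,[int((ce[0]-g[0]+.08)*4000),int((g[1]+.08-ce[1])*4000)],3,(0,0,255),-1)
    for k in range(16):
        a=np.pi-.16*k+yaw;x,y=ce+.054*np.array([np.cos(a),np.sin(a)])
        cv2.circle(im,[int((x-g[0]+.08)*4000),int((g[1]+.08-y)*4000)],3,(0,0,255),-1)
    cv2.imwrite("pics/chk.png",im[80:560,80:560])
# block corners via depth
P=cloud(c);h=P[...,2];d=np.hypot(P[...,0]-g[0],P[...,1]-g[1])
m=(h>.019)&(h<.031)&(d<.13);r=cv2.minAreaRect((P[m][:,:2]*1000).astype(np.float32));print("block",r)
E
```

```text
{0.024: 36, 0.026: 88, 0.054: 34, 0.056: 102, 0.058: 1224, 0.06: 1947, 0.062: 39, 0.07: 98, 0.072: 1434, 0.074: 286, 0.096: 92, 0.098: 465, 0.1: 61}
bar mean [ 0.527  -0.0156] rect [527.2 -15.5] [59.8 13.9] axis deg 14.99 n 635
0.063 [ 0.52784153 -0.01493417] 22.96672001323137 129.41418
dial rad 0.13927000556382563
block ((542.4669799804688, -21.094261169433594), (169.3636016845703, 170.222412109375), 20.20334243774414)[ WARN:0@1.530] global loadsave.cpp:1063 imwrite_ Unsupported depth image for selected encoder is fallbacked to CV_8U.
```

View pics/chk.png

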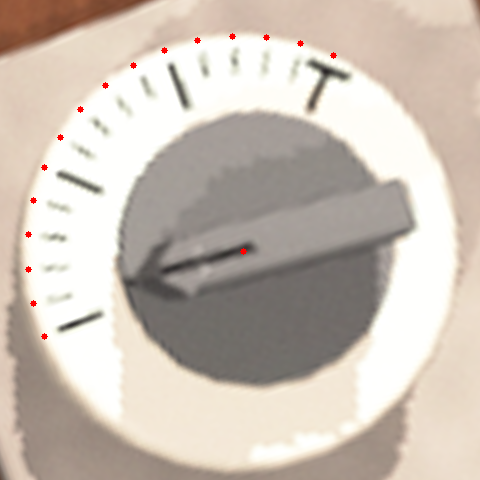

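The fit is good: case yaw 23°, block 20°, dial about 0.14 rad (0.9 min), bar axis 195°. I'll align, descend to just above the bar and re-measure there.

Request:
step_arm(delta_pos=[[0.36, -0.02, -0.7], [0, 0, -0.7], [0, 0, -0.7], [0, 0, -0.7], [0, 0, -0.7], [0, 0, 0], [0, 0, 0]], turn=[-0.76, 0, 0, 0, 0, 0, 0])

```text
time: 3.75
ee_pos: [0.5273, -0.0152, 0.1355]
eef_rot: [-0.13, 0.992, -0.0, -0.0]
ft_force: [-0.2, -0.1, -0.8]
width: 0.0873
grip_force: 0.0
```

```bash
python3 - <<'E'
from bench import *
from h import *
g=(.527,-.015)
for n in("wrist","top"):
    c=camera(n); np.savez(n+"2.npz",**c)
    im,W,ax,cen=measure(c,g)
    im=rectify(c,*g,.0595,.08,640).astype(np.float32)
    if n=="wrist": ce,yaw,s=caseyaw(im,np.array(g),g); print(ce,np.degrees(yaw),s)
s=read_state();print(s["joint_positions"].round(3),s["ee_pos"],s["eef_rot"],s["time"],s["ft_force"])
q=s["eef_rot"];print(np.degrees(2*np.arctan2(q[1],q[0])))
c=dict(np.load("wrist2.npz"));cv2.imwrite("pics/w2.png",c["image"][:,:,::-1])
E
```

```text
{0.024: 76, 0.026: 130, 0.038: 18, 0.04: 22, 0.046: 25, 0.048: 19, 0.05: 18, 0.052: 23, 0.054: 72, 0.056: 234, 0.058: 2271, 0.06: 3328, 0.062: 25, 0.07: 130, 0.072: 2747, 0.074: 353, 0.094: 18, 0.096: 158, 0.098: 909, 0.1: 109}
bar mean [ 0.5263 -0.0157] rect [527.4 -15.4] [60.8 13.9] axis deg 14.63 n 1215
[ 0.52894758 -0.01465185] 22.93318832387095 167.83075
{0.056: 46, 0.058: 70, 0.06: 29, 0.07: 41, 0.072: 29}Traceback (most recent call last):
  File "<stdin>", line 6, in <module>
  File "h.py", line 28, in measure
    m=ok&(d<.035)&(h>barlo)&(h<.11); q=P[m][:,:2]; mid=(q.min(0)+q.max(0))/2
                                                        ~~~~~^^^
    return umr_minimum(a, axis, None, out, keepdims, initial, where)
ValueError: zero-size array to reduction operation minimum which has no identity
```

```bash
python3 - <<'E'
from h import *
from scipy.optimize import least_squares
for f in("w1","wrist2"):
    c=dict(np.load(f+".npz"));P=cloud(c);h=P[...,2];d=np.hypot(P[...,0]-.528,P[...,1]+.015)
    for lo,hi,R in((.056,.063,.056),(.070,.076,.034)):
        q=P[(h>lo)&(h<hi)&(d<.075)][:,:2]
        hull=cv2.convexHull((q*1000).astype(np.float32))[:,0]
        s=least_squares(lambda p:np.hypot(*(hull-p[:2]).T)-p[2],[528,-15,R*1000],loss="soft_l1");print(f,lo,s.x.round(1))
E
```

```text
w1 0.056 [529.1 -15.   55.3]
w1 0.07 [528.9 -15.   33.5]
wrist2 0.056 [528.7 -15.1  55.1]
wrist2 0.07 [528.7 -15.   33.6]
```

Request:
step_arm(delta_pos=[[0.06, 0, -0.6], [0, 0, -0.6], [0, 0, -0.6], [0, 0, -0.6], [0, 0, 0], [0, 0, 0]], turn=[0, 0, 0, 0, 0, 0])

```text
time: 4.45
ee_pos: [0.5288, -0.0146, 0.0747]
eef_rot: [-0.131, 0.991, 0.0, -0.0]
ft_force: [0.2, 0.2, 0.8]
width: 0.0867
grip_force: 0.0
```

Request:
step_arm(delta_pos=[[0, 0, 0], [0, 0, 0], [0, 0, 0], [0, 0, 0], [0, 0, 0], [0, 0, 0], [0, 0, 0], [0, 0, 0]], turn=[0, 0, 0, 0, 0, 0, 0, 0], grip=1, newtons=50)

```text
time: 5.25
ee_pos: [0.5291, -0.0148, 0.0751]
eef_rot: [-0.131, 0.991, 0.0, 0.0]
ft_force: [-0.2, 0.3, -0.0]
width: 0.0307
grip_force: 0.0
```

Request:
step_arm(delta_pos=[[0, 0, 0], [0, 0, 0], [0, 0, 0], [0, 0, 0], [0, 0, 0], [0, 0, 0]], turn=[0, 0, 0, 0, 0, 0])

```text
time: 5.85
ee_pos: [0.529, -0.0146, 0.0751]
eef_rot: [-0.131, 0.991, 0.0, -0.0]
ft_force: [-0.1, 1.8, -0.0]
width: 0.0137
grip_force: 50.0
```

Request:
step_arm(delta_pos=[[0, 0, -0.02], [0, 0, 0], [0, 0, 0]], turn=[0, 0, 0])

```text
time: 6.15
ee_pos: [0.5291, -0.0146, 0.0748]
eef_rot: [-0.131, 0.991, 0.0, 0.0]
ft_force: [-2.1, 2.8, 4.0]
width: 0.0136
grip_force: 50.0
```

Request:
step_arm(delta_pos=[[0, 0, -0.03], [0, 0, 0], [0, 0, 0]], turn=[0, 0, 0])

```text
time: 6.45
ee_pos: [0.5291, -0.0146, 0.0744]
eef_rot: [-0.131, 0.991, -0.0, 0.0]
ft_force: [-4.3, 2.1, 8.9]
width: 0.0136
grip_force: 50.0
```

Request:
step_arm(delta_pos=[[0, 0, -0.02], [0, 0, 0], [0, 0, 0]], turn=[0, 0, 0])

```text
time: 6.75
ee_pos: [0.5291, -0.0146, 0.0741]
eef_rot: [-0.131, 0.991, -0.0, 0.0]
ft_force: [-4.9, 2.2, 13.0]
width: 0.0135
grip_force: 50.0
```

Request:
step_arm(delta_pos=[[-0.02, 0.01, -0.02], [0, 0, 0], [0, 0, 0]], turn=[0, 0, 0])

```text
time: 7.05
ee_pos: [0.5291, -0.0146, 0.074]
eef_rot: [-0.131, 0.991, -0.0, 0.001]
ft_force: [-4.9, 0.5, 14.2]
width: 0.0134
grip_force: 50.0
```

Request:
step_arm(delta_pos=[[0, 0, 0], [0, 0, 0], [0, 0, 0], [0, 0, 0], [0, 0, 0]], turn=[-0.3, -0.3, -0.3, 0, 0])

```text
time: 7.55
ee_pos: [0.5291, -0.0145, 0.074]
eef_rot: [-0.077, 0.997, -0.0, 0.001]
ft_force: [-4.6, 1.6, 14.0]
width: 0.014
grip_force: 50.0
```

Request:
step_arm(delta_pos=[[-0.02, 0, -0.02], [0, 0, 0], [0, 0, 0], [0, 0, 0], [0, 0, 0]], turn=[-0.4, -0.5, -0.5, -0.5, 0])

```text
time: 8.05
ee_pos: [0.5291, -0.0145, 0.0739]
eef_rot: [0.038, 0.999, -0.0, 0.001]
ft_force: [-3.6, 0.9, 16.3]
width: 0.0138
grip_force: 50.0
```

```bash
cat > st.py <<'E'
from bench import *
from h import *
import sys
g=(.5288,-.015); c=camera("wrist"); im=rectify(c,*g,.0595,.08,640).astype(np.float32)
ce,yaw,s=caseyaw(im,np.array(g),g); print("case",ce.round(4),np.degrees(yaw).round(2),s)
s=read_state();q=s["eef_rot"];ty=np.degrees(2*np.arctan2(q[1],q[0]))%360
print("tool yaw",ty,"dial by tool",np.radians(180+np.degrees(yaw)-ty),"t",s["time"],s["ft_force"].round(1),s["torque"].round(2),s["joint_positions"].round(2),s["ee_pos"].round(4))
if len(sys.argv)>1: cv2.imwrite(sys.argv[1],np.hstack([cv2.resize(c["image"][:,:,::-1],(480,300)),cv2.resize(im,(300,300)).astype(np.uint8)]))
E
python3 st.py pics/w3.png
```

```text
case [ 0.5293 -0.0149] 23.09 163.66388
tool yaw 175.73112509848582 dial by tool 0.47743321025159774 t 8.1 [-4.1  1.6 16. ] [0.39 0.9  0.03] [ 0.52  0.34 -0.67  1.85  0.24  1.03  1.25] [ 0.5291 -0.0145  0.0739]
```

View pics/w3.png

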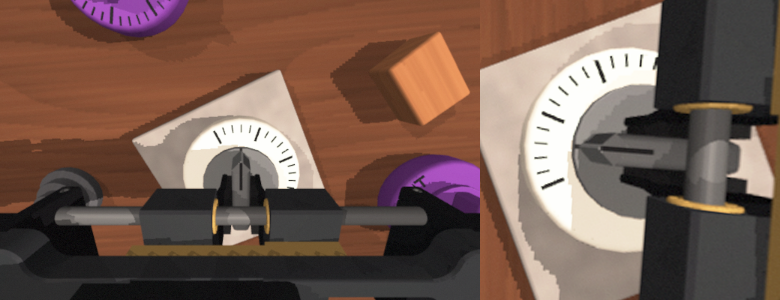

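The case is holding at 23.1° and the pointer is near 3 min at 16 N. I'll carry on winding.

Request:
step_arm(delta_pos=[[0, 0, 0], [0, 0, 0], [0, 0, 0], [0, 0, 0], [0, 0, 0], [0, 0, 0], [0, 0, 0], [0, 0, 0], [0, 0, 0]], turn=[-0.5, -0.5, -0.5, -0.5, -0.5, -0.5, -0.5, -0.5, 0])

```text
time: 9.0
ee_pos: [0.5291, -0.0143, 0.0739]
eef_rot: [0.274, 0.962, 0.0, 0.001]
ft_force: [-3.9, 1.1, 17.0]
width: 0.0137
grip_force: 50.0
```

Request:
step_arm(delta_pos=[[0, 0, 0], [0, 0, 0], [0, 0, 0], [0, 0, 0], [0, 0, 0], [0, 0, 0], [0, 0, 0], [0, 0, 0], [0, 0, 0]], turn=[-0.5, -0.5, -0.5, -0.5, -0.5, -0.5, -0.5, -0.5, 0])

```text
time: 9.9
ee_pos: [0.5292, -0.0142, 0.0739]
eef_rot: [0.495, 0.869, 0.001, 0.001]
ft_force: [-3.9, 2.0, 15.3]
width: 0.0135
grip_force: 50.0
```

```bash
python3 st.py pics/w4.png
```

```text
case [ 0.5288 -0.0156] 22.6 185.45108
tool yaw 120.74423919565665 dial by tool 1.4287029654345205 t 9.95 [-2.8  2.4 15.3] [ 0.51  0.7  -0.04] [ 0.4   0.31 -0.52  1.86  0.18  1.02  0.34] [ 0.5292 -0.0142  0.0739]
```

Request:
step_arm(delta_pos=[[0, 0, -0.005], [0, 0, 0], [0, 0, 0], [0, 0, 0], [0, 0, 0], [0, 0, 0], [0, 0, 0], [0, 0, 0], [0, 0, 0]], turn=[-0.5, -0.5, -0.5, -0.5, -0.5, -0.5, -0.5, -0.5, 0])

```text
time: 10.85
ee_pos: [0.5294, -0.0142, 0.0739]
eef_rot: [0.687, 0.726, 0.001, 0.001]
ft_force: [-2.4, 2.3, 15.5]
width: 0.0136
grip_force: 50.0
```

Request:
step_arm(delta_pos=[[0, 0, 0], [0, 0, 0], [0, 0, 0], [0, 0, 0], [0, 0, 0], [0, 0, 0], [0, 0, 0], [0, 0, 0], [0, 0, 0]], turn=[-0.5, -0.5, -0.5, -0.5, -0.5, -0.5, -0.5, -0.5, 0])

```text
time: 11.75
ee_pos: [0.5295, -0.0142, 0.0739]
eef_rot: [0.84, 0.542, 0.001, 0.001]
ft_force: [-2.3, 2.1, 14.8]
width: 0.0138
grip_force: 50.0
```

```bash
python3 st.py pics/w5.png
```

```text
case [ 0.5285 -0.0155] 22.58 133.07039
tool yaw 65.73993931869288 dial by tool 2.3882781313320485 t 11.8 [-2.   2.  15.4] [0.52 0.58 0.07] [ 0.28  0.29 -0.38  1.87  0.13  1.01 -0.58] [ 0.5295 -0.0142  0.0739]
```

View pics/w5.png

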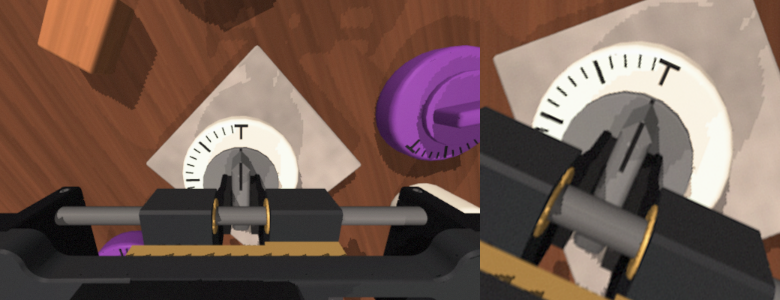

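The pointer (wrist view (241,150)) is right at the top mark (241,130). I'll go about 0.14 rad past it, still clear of the stop.

Request:
step_arm(delta_pos=[[0, 0, -0.005], [0, 0, 0], [0, 0, 0], [0, 0, 0], [0, 0, 0]], turn=[-0.4, -0.4, -0.4, 0, 0])

```text
time: 12.3
ee_pos: [0.5296, -0.0142, 0.0739]
eef_rot: [0.877, 0.481, 0.001, 0.001]
ft_force: [-1.7, 2.5, 15.6]
width: 0.0136
grip_force: 50.0
```

```bash
python3 st.py pics/w6.png
```

```text
case [ 0.5295 -0.015 ] 23.81 119.92973
tool yaw 57.52349685880043 dial by tool 2.553246716095218 t 12.35 [-2.8  2.5 15.5] [0.52 0.67 0.05] [ 0.26  0.28 -0.36  1.87  0.12  1.01 -0.72] [ 0.5296 -0.0142  0.0739]
```

View pics/w6.png

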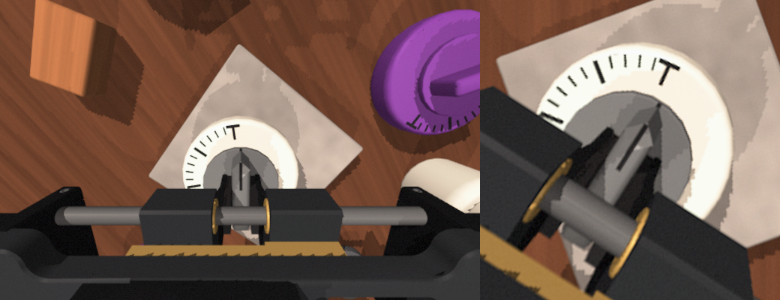

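The pointer is now clearly past the top mark (mark at (233,130), pointer at (241,150), dial about 2.53). Turning back down to 10.

Request:
step_arm(delta_pos=[[0, 0, 0], [0, 0, 0], [0, 0, 0], [0, 0, 0], [0, 0, 0], [0, 0, 0], [0, 0, 0], [0, 0, 0], [0, 0, 0]], turn=[0.5, 0.5, 0.5, 0.5, 0.5, 0.5, 0.5, 0.5, 0])

```text
time: 13.25
ee_pos: [0.5294, -0.0142, 0.0739]
eef_rot: [0.736, 0.676, 0.001, 0.001]
ft_force: [-2.9, 2.2, 16.5]
width: 0.0135
grip_force: 50.0
```

Request:
step_arm(delta_pos=[[0, 0, 0], [0, 0, 0], [0, 0, 0], [0, 0, 0], [0, 0, 0], [0, 0, 0], [0, 0, 0], [0, 0, 0], [0, 0, 0], [0, 0, 0]], turn=[0.5, 0.5, 0.5, 0.5, 0.5, 0.5, 0.5, 0.3, 0, 0])

```text
time: 14.25
ee_pos: [0.5293, -0.0142, 0.0738]
eef_rot: [0.565, 0.825, 0.001, 0.001]
ft_force: [-4.4, 2.9, 16.3]
width: 0.0138
grip_force: 50.0
```

```bash
python3 st.py pics/w7.png
```

```text
case [ 0.5288 -0.0155] 22.76 186.61427
tool yaw 111.14814572710479 dial by tool 1.5989843019676397 t 14.3 [-3.2  1.9 16.7] [ 0.56  0.88 -0.01] [ 0.38  0.3  -0.5   1.86  0.17  1.02  0.18] [ 0.5293 -0.0142  0.0738]
```

View pics/w7.png

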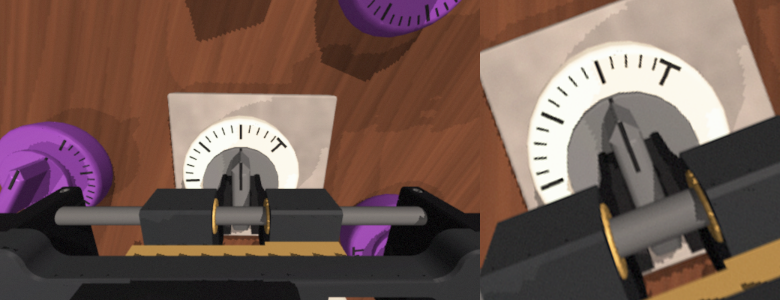

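The pointer (241,150) is on the 10-minute tick (241,131). Now I'll ease the press, open and lift.

Request:
step_arm(delta_pos=[[0, 0, 0.03], [0, 0, 0.03], [0, 0, 0.01], [0, 0, 0], [0, 0, 0]], turn=[0, 0, 0, 0, 0])

```text
time: 14.8
ee_pos: [0.5292, -0.0142, 0.0746]
eef_rot: [0.565, 0.825, 0.001, 0.001]
ft_force: [0.6, 2.7, 6.3]
width: 0.0137
grip_force: 50.0
```

Request:
step_arm(delta_pos=[[0, 0, 0], [0, 0, 0], [0, 0, 0], [0, 0, 0], [0, 0, 0], [0, 0, 0], [0, 0, 0], [0, 0, 0]], turn=[0, 0, 0, 0, 0, 0, 0, 0], grip=0.3)

```text
time: 15.6
ee_pos: [0.528, -0.0146, 0.0738]
eef_rot: [0.565, 0.825, 0.0, 0.0]
ft_force: [0.2, -0.5, 0.7]
width: 0.0603
grip_force: 0.0
```

Request:
step_arm(delta_pos=[[0, 0, 0.2], [0, 0, 0.5], [0, 0, 0.7], [0, 0, 0.7], [0, 0, 0.7], [0, 0, 0.7], [0, 0, 0.7], [0, 0, 0], [0, 0, 0]], turn=[0, 0, 0, 0, 0, 0, 0, 0, 0])

```text
time: 16.5
ee_pos: [0.5282, -0.0146, 0.1794]
eef_rot: [0.565, 0.825, 0.0, 0.001]
ft_force: [-0.2, 0.5, -0.3]
width: 0.0609
grip_force: 0.0
```

```bash
python3 - <<'E'
from bench import *
from h import *
g=(.5288,-.015);c=camera("wrist");im,W,ax,cen=measure(c,g)
im=rectify(c,*g,.0595,.08,640).astype(np.float32)
ce,yaw,s=caseyaw(im,np.array(g),g);print(ce,np.degrees(yaw),s)
print("dial",np.pi+yaw-np.radians(ax),read_state()["time"])
cv2.imwrite("pics/w8.png",im[80:560,80:560].astype(np.uint8))
E
```

```text
{0.024: 16, 0.026: 20, 0.054: 19, 0.056: 172, 0.058: 1981, 0.06: 2353, 0.062: 24, 0.07: 131, 0.072: 2056, 0.074: 231, 0.094: 26, 0.096: 99, 0.098: 649, 0.1: 73}
bar mean [ 0.5275 -0.0128] rect [528.  -13.8] [14.  59.9] axis deg 111.3 n 861
[ 0.52898839 -0.01515339] 22.905053228394134 157.06009
dial 1.598778503195178 16.55
```

View pics/w8.png

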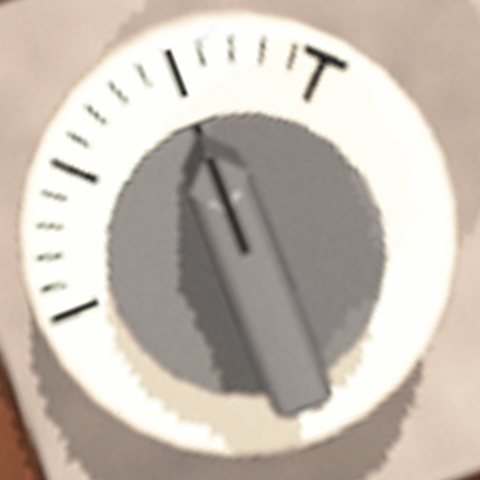

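Released, the dial reads 1.599 rad and the case is unmoved (22.9°, same centre). The slight offset of the pointer (198,128) from the 10 tick (177,73) is parallax. Handing in.

```bash
python3 -c "
from bench import *
print(close_job())"
```

```text
the job is handed in; nothing more can be done
None
```

I wound the timer past the 15-minute mark to about 2.53–2.55 rad, short of the 2.70 stop, then turned it back and left it at 10 minutes (measured 1.599 rad, target 1.60). The press read about 14–17 N throughout. The released case is within measurement error of its starting place and angle, nothing else was touched, and I handed the job in at about 16.6 s.

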